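# Sort the heat sinks into their trays

### The arm

A 7-joint arm with a two-finger parallel gripper is mounted at the origin on the work surface. World frame = base frame: x ahead of the robot, y to its left, z up, the work surface at z = 0. Lengths are in m, angles in rad, forces in N, time in s.
With the tool pointing down it reaches from about 0.425 to 0.925 m from the base axis. Payload 6.8 kg.
Tool frame: the origin (TCP) lies midway between the tips of the shut fingers; the grasp point (between the pads) lies 19 mm behind it (bot.pinch_z is the distance from the TCP to the grasp point, in m); x points along the fingers, y is the direction in which the jaws open and shut, and the axes are right-handed (so a half turn about x gives the same grasp; the last joint's range is limited). The gripper opens to 85 mm and grips with 20 to 120 N. Pads are 22 mm wide; open, the fingers measure 114 mm over their backs; the gripper's body (76 mm by 85 mm) begins 54 mm behind the grasp point. The pads swing forward as they close: fully open they stand 13 mm farther back than shut.
Start: joints at [1.003, 0.477, 0.022, 1.555, -0.011, 1.109, -0.083], TCP at [0.3, -0.605, 0.231] pointing down, gripper open.
Joint ranges: [-2.96, 2.96], [-0.34, 2.1], [-1.41, 1.46], [0.24, 2.44], [-1.37, 4.51], [0.17, 1.92], [-2.96, 2.96]. Speed limits (rad/s): [2.39, 2.39, 3.14, 3.14, 3.14, 3.14, 3.14].

### API

Orientations are given as a unit quaternion [w, x, y, z].
In Python, from station import bot gives the robot as it stands. The module is installed in compiled form; this text tells all that it offers.
- The arm moves only by the tool step_arm, never from a script. Its argument "plan" is a list of rows, each a list of 6 numbers: the shift along the tool's x, y, z in units of 40 mm (1.0 is 40 mm), then the turn, a rotation vector about the tool's x, y, z in units of 360 degrees (1.0 is 360 degrees). In form: [[dx, dy, dz, ax, ay, az], ...]. A call has 1 to 8 rows; each row shifts and turns the commanded pose from where the row before left it, along the tool's axes as they then stand; what a row does not reach is not made up. A row lasts 1/8 s, in which the tool goes at most 62.5 mm and 10.7 degrees, less where a joint would pass 70% of its speed; a pose out of reach is approached as far as the arm can. A call with a number of a shift or a turn outside -1 to 1 is refused whole. A call with a gripper value outside its range is refused whole. "fingers" is the closure, from -1 (fully open) to 1 (shut), set as the call begins (left out, the last holds). The fingers move at their own pace and stop on an object; "force" is the grip in N (left out, the last holds). Time passes only in rows, so rows that do not move let the fingers close. It gives the time, the measured TCP pose, the force and the opening at its end, in the units of the state.
- bot.get_obs(): the state, without advancing time (a new reading comes with each control period).
- bot.read_camera(name): name is "scene" or "side" or "wrist"; returns (picture, depth): 480x640x3 uint8, red, green, blue; 480x640 float32, m along the optical axis (not along the pixel's ray), 0 where there is no reading.
- bot.camera_model(name): a dict with "mtx" (3x3 intrinsics, pixels), "k1" (the pictures are not rectified: a ray, as slopes to the right and down, at radius r is drawn at 1 + k1 r^2 times it, then the intrinsics apply), "origin" and "rotation" of the camera in the world; the wrist camera has in their place "T_tool_cam" (4x4, takes a point from camera to tool coordinates, whose origin is the TCP and whose axes are the tool frame's). Camera axes: x right, y up, looking along -z (the intrinsics and any distortion apply to the point x, -y, -z); pixel columns grow to the right and rows downward; lengths in m; the calibration is good to about 2 mm. A picture is of the moment at which its call begins: read the wrist's pose just before it. camera_model takes no time and is no camera call.
- bot.hand_in(): hands the job in, once; it reports no verdict.
The state is a dict: "t": time; "q": joint angles; "joint_vel": joint speeds; "joint_torque": joint torques, N m; "eef_pos": TCP position; "tool_rot": TCP orientation; "contact_force": force on the tool from outside, world axes, zero at the start; "torque": the same for the moment, N m; "gripper_width": opening from 0.0 (shut) to 1.0 (fully open).
Only numpy, scipy, OpenCV 4.12 (cv2) and the standard library are available. Lean on these libraries where they do the work, as an engineer would, in place of code of your own. Each camera call takes 0.05 s, during which the arm holds its last target.

### The job

Pick the four finned aluminium heat sinks out of the clutter on the bench and set each one in the blue tray of its own size: the shortest heat sink in the shortest tray, the next in the next, and so on up to the longest in the longest. Each must end up lying flat on the floor of its tray, fins up. Leave the transformer and the solder reel where they are.

Things in the scene. Friction and masses are not known exactly. Their poses are not given: they have to be found in the camera images.
- sink_a: The shortest of the four loose heat sinks: bare aluminium extrusion, 40 long (its x) x 36 wide (its y) x 32 mm high, six upright fins running along x, the outer two being flat side faces that can be gripped across the 36 mm width. Stands fins up on the bench. Origin: centre of its underside; z up. About 52 g.
- sink_b: The second shortest of the four loose heat sinks: bare aluminium extrusion, 62 long (its x) x 36 wide (its y) x 32 mm high, six upright fins running along x, the outer two being flat side faces that can be gripped across the 36 mm width. Stands fins up on the bench. Origin: centre of its underside; z up. About 81 g.
- sink_c: The second longest of the four loose heat sinks: bare aluminium extrusion, 84 long (its x) x 36 wide (its y) x 32 mm high, six upright fins running along x, the outer two being flat side faces that can be gripped across the 36 mm width. Stands fins up on the bench. Origin: centre of its underside; z up. About 109 g.
- sink_d: The longest of the four loose heat sinks: bare aluminium extrusion, 108 long (its x) x 36 wide (its y) x 32 mm high, six upright fins running along x, the outer two being flat side faces that can be gripped across the 36 mm width. Stands fins up on the bench. Origin: centre of its underside; z up. About 140 g.
- tray_a: The shortest of the four low open blue plastic trays, fixed to the bench, for the 40 mm heat sink: inside 66 mm along its x by 62 mm along its y, walls 3 mm thick, floor 3 mm thick, rim 14 mm above the bench. Origin: centre of its underside, at bench level; z up.
- tray_b: The second shortest of the four low open blue plastic trays, fixed to the bench, for the 62 mm heat sink: inside 88 mm along its x by 62 mm along its y, walls 3 mm thick, floor 3 mm thick, rim 14 mm above the bench. Origin: centre of its underside, at bench level; z up.
- tray_c: The second longest of the four low open blue plastic trays, fixed to the bench, for the 84 mm heat sink: inside 110 mm along its x by 62 mm along its y, walls 3 mm thick, floor 3 mm thick, rim 14 mm above the bench. Origin: centre of its underside, at bench level; z up.
- tray_d: The longest of the four low open blue plastic trays, fixed to the bench, for the 108 mm heat sink: inside 134 mm along its x by 62 mm along its y, walls 3 mm thick, floor 3 mm thick, rim 14 mm above the bench. Origin: centre of its underside, at bench level; z up.
- transformer: Bystander, loose: small transformer, dark laminated core 56 (x) x 30 x 46 mm high with a copper winding sticking out to 50 mm in y. Origin: centre of its underside.
- reel: Bystander, loose: reel of solder standing on end, white flanges 56 mm in diameter, 48 mm high. Origin: centre of its underside.
Mind the look-alikes: they are no part of the job. What is shaped like the sink_d but pink, red or turquoise is not meant.

How it is judged:
At the end, for the whole second after the job is handed in: Each heat sink is still in the tray of its own size rank, its centre within 17 mm of the tray centre along both tray axes, flat on the floor (underside 0.5 to 6 mm above the tray underside, fins up within 0.08 rad); transformer and reel within 20 mm of where they stood (x of sink_a in the frame of tray_a between -0.017 and 0.017 m and y of sink_a in the frame of tray_a between -0.017 and 0.017 m and z of sink_a in the frame of tray_a between 0.0005 and 0.006 m and angle between each of sink_a, sink_b, sink_c, sink_d's own z axis and vertical below 0.08 rad and linear speed of each of sink_a, sink_b, sink_c, sink_d below 0.02 m/s and x of sink_b in the frame of tray_b between -0.017 and 0.017 m and y of sink_b in the frame of tray_b between -0.017 and 0.017 m and z of sink_b in the frame of tray_b between 0.0005 and 0.006 m and x of sink_c in the frame of tray_c between -0.017 and 0.017 m and y of sink_c in the frame of tray_c between -0.017 and 0.017 m and z of sink_c in the frame of tray_c between 0.0005 and 0.006 m and x of sink_d in the frame of tray_d between -0.017 and 0.017 m and y of sink_d in the frame of tray_d between -0.017 and 0.017 m and z of sink_d in the frame of tray_d between 0.0005 and 0.006 m and distance of each of transformer, reel from where it was at the start of the episode below 0.02 m); the robot touches nothing.
It fails at once if the transformer or the solder reel is shifted by more than 20 mm (distance of any of transformer, reel from where it was at the start of the episode above 0.02 m).
It also fails if it takes over 125 s, if anything falls off the work surface, if the arm or the gripper's body presses on something with over 40 N, if the wrist force passes 120 N, or if a joint passes its speed limit or range.

## Working session

There is one attempt and no reset: what is moved stays moved. The work goes in short steps, Python scripts to look and compute and a tool call to move; the robot and the scene stay as the last step left them, time stands still between calls to the robot, and variables do not carry over. Pictures are saved under pics/ and viewed, and the job is handed in when it is done.

Besides the shell and the picture viewer there is one more tool, called after "Call:" as a command line: name --pt "numbers of a row" for each row, then --argument value for the rest. step_arm: Moves the arm, as the interface text tells. Shifts and turns lie within -1 to 1; 1 stands for 40 mm of shift or 360 degrees of turn. Its arguments: {"type":"object","properties":{"plan":{"type":"array"},"fingers":{"type":"number"},"force":{"type":"number"}},"required":["plan"]}

```bash
mkdir -p pics; ls; python3 - <<'E'
from station import bot
import cv2,numpy as np
o=bot.get_obs(); print({k:np.round(v,3).tolist() for k,v in o.items()}, bot.pinch_z)
for n in ["scene","side"]:
    p,d=bot.read_camera(n); cv2.imwrite(f"pics/{n}0.png",p[:,:,::-1]); np.save(f"{n}0_d.npy",d); np.save(f"{n}0_p.npy",p)
    print(n,bot.camera_model(n))
print(bot.camera_model("wrist"))
E
```

```text
pics
{'t': 0.0, 'q': [1.003, 0.478, 0.022, 1.556, -0.011, 1.109, -0.083], 'joint_vel': [-0.002, 0.0, 0.001, -0.0, -0.0, 0.0, -0.0], 'joint_torque': [0.0, -59.645, 1.608, -28.119, 0.012, 0.009, 0.0], 'eef_pos': [0.299, -0.604, 0.23], 'tool_rot': [-0.16, -0.688, -0.162, 0.689], 'contact_force': [0.229, 0.448, -0.087], 'torque': [-0.049, 0.009, -0.049], 'gripper_width': 1.002} 0.0187
scene {'mtx': array([[446.05339574,   0.        , 326.39069614],
       [  0.        , 446.05339574, 232.5467296 ],
       [  0.        ,   0.        ,   1.        ]]), 'k1': -0.1023877280745269, 'origin': array([ 1.07285654, -0.48802879,  0.76184237]), 'rotation': array([0.84344458, 0.38480923, 0.15763413, 0.34010966])}
side {'mtx': array([[466.88948714,   0.        , 314.64318412],
       [  0.        , 466.88948714, 245.55159681],
       [  0.        ,   0.        ,   1.        ]]), 'k1': -0.06457789291958166, 'origin': array([ 0.28234531, -0.4332866 ,  0.75592384]), 'rotation': array([ 0.93243302,  0.31146585, -0.05305871, -0.1753353 ])}
{'mtx': array([[335.57054117,   0.        , 320.89670226],
       [  0.        , 335.57054117, 240.08294943],
       [  0.        ,   0.        ,   1.        ]]), 'k1': -0.034574797547569855, 'T_tool_cam': array([[-6.78654788e-04,  2.94376629e-01, -9.55689249e-01,
        -1.42502384e-01],
       [ 9.99999457e-01,  9.55833676e-04, -4.15699271e-04,
        -8.60616422e-05],
       [ 7.91107817e-04, -9.55689012e-01, -2.94377117e-01,
        -7.58865878e-02],
       [ 0.00000000e+00,  0.00000000e+00,  0.00000000e+00,
         1.00000000e+00]])}
```

View pics/scene0.png

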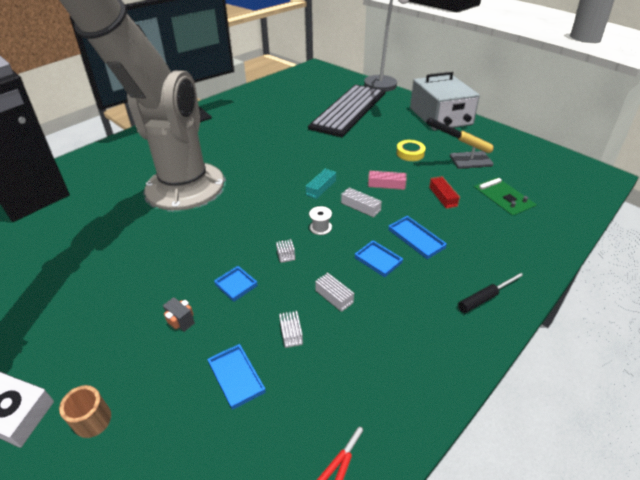

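View pics/side0.png

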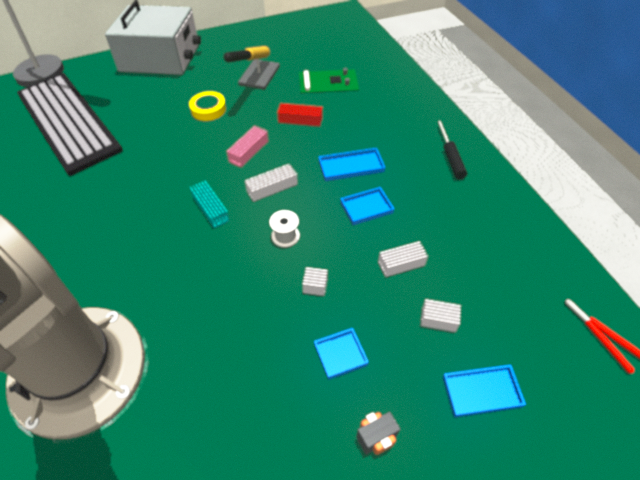

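Both views show four bare-aluminium candidates in side at (271,182), (403,258), (441,315) and (315,281). The look-alikes are pink (248,145), red (300,114) and turquoise (209,203). The trays are at (352,163), (367,205), (341,353) and (484,390). Next I'll measure them.

```bash
cat > h.py <<'E'
import numpy as np,cv2
from scipy.spatial.transform import Rotation as R
from scipy import ndimage
from station import bot
def q2R(q): return R.from_quat([q[1],q[2],q[3],q[0]]).as_matrix()
def cloud(n,d,obs=None):
    m=bot.camera_model(n); K=m["mtx"]
    v,u=np.mgrid[0:480,0:640]
    pts=np.stack([u.ravel(),v.ravel()],1).astype(float)[:,None]
    un=cv2.undistortPoints(pts,K,np.array([m["k1"],0,0,0,0.])).reshape(480,640,2)
    P=np.stack([un[...,0]*d,-un[...,1]*d,-d],-1)
    if n=="wrist":
        T=m["T_tool_cam"]; P=P@T[:3,:3].T+T[:3,3]
        return P@q2R(obs["tool_rot"]).T+obs["eef_pos"]
    return P@q2R(m["rotation"]).T+m["origin"]
def rect(P2):
    c,s,a=cv2.minAreaRect((P2*1000).astype(np.float32))
    if s[0]<s[1]: s=(s[1],s[0]); a+=90
    return np.round(c,1),np.round(s,1),round((a+90)%180-90,1)
E
cat > m.py <<'E'
from h import *
import sys
for n in ["scene","side"]:
    p=np.load(n+"0_p.npy");d=np.load(n+"0_d.npy");W=cloud(n,d)
    hsv=cv2.cvtColor(p,cv2.COLOR_RGB2HSV);z=W[...,2]
    reg=(d>0)&(W[...,0]>.3)&(W[...,0]<1.0)&(abs(W[...,1])<.8)
    b=reg&(abs(hsv[...,0].astype(int)-105)<13)&(hsv[...,1]>120)
    g=reg&(z>.008)&(z<.08)
    print(n,"bench z",np.median(z[reg&(abs(z)<.01)]))
    for nm,mk in (("tray",b),("obj",g&~b)):
        L,k=ndimage.label(mk)
        for i in range(1,k+1):
            M=L==i
            if M.sum()<150: continue
            zt=np.percentile(z[M],95)
            S=M&(z>zt-.006)
            v,u=np.nonzero(M)
            print(nm,"px",int(u.mean()),int(v.mean()),M.sum(),"ztop %.3f"%zt,*rect(W[S][:,:2]),"hsv",np.median(hsv[M],0))
E
python3 m.py
```

```text
scene bench z 0.00014154203189831183
tray px 417 236 1284 ztop 0.015 [642.1 285.2] [142.8  73.3] -10.7 hsv [104. 193. 240.]
tray px 378 257 1032 ztop 0.015 [621.3 155.6] [95.3 71.4] -1.0 hsv [104. 192. 236.]
tray px 235 282 925 ztop 0.014 [ 436.8 -135.7] [74.4 69. ] 0.5 hsv [104. 192. 235.]
tray px 236 375 2217 ztop 0.014 [ 628.2 -282. ] [120.1  68.9] -14.5 hsv [103. 185. 252.]
obj px 473 155 720 ztop 0.073 [558.3 713.9] [75.5 17.1] 55.5 hsv [106.5  21.  110. ]
obj px 410 149 432 ztop 0.028 [381.8 618.9] [91.2 88.5] 46.9 hsv [ 30. 155. 190.]
obj px 320 183 346 ztop 0.034 [317.9 278. ] [108.9  35.4] 90.0 hsv [ 90. 175. 130.]
obj px 387 178 514 ztop 0.035 [435.  426.1] [108.3  42.9] 38.6 hsv [170. 105. 187.]
obj px 444 190 501 ztop 0.035 [589.6 492.3] [109.6  41.3] -30.2 hsv [  1. 201. 153.]
obj px 361 200 578 ztop 0.034 [449.5 288.4] [111.2  40.2] 7.1 hsv [133.    9.5 179. ]
obj px 320 217 404 ztop 0.050 [433.3 146.7] [55.6 54.5] -38.1 hsv [  0.   1. 226.]
obj px 285 249 204 ztop 0.034 [446.9  10.9] [39.2 36.8] -29.0 hsv [126.  11. 180.]
obj px 334 290 726 ztop 0.033 [623.   -3.5] [85
[... 1309 characters left out ...]
.4] 38.5 hsv [172. 107. 228.]
obj px 270 180 942 ztop 0.032 [447.8 286.3] [109.5  41.3] 8.4 hsv [ 12.  10. 216.]
obj px 213 203 483 ztop 0.032 [316.5 274.9] [106.1  32.4] -89.8 hsv [ 88. 255. 175.]
obj px 283 224 675 ztop 0.048 [431.3 143.9] [55.3 54.9] 62.1 hsv [  0.   0. 255.]
obj px 402 257 971 ztop 0.032 [621.5  -5.2] [85.7 38.1] -3.4 hsv [ 10.   8. 222.]
obj px 314 279 499 ztop 0.032 [444.6   8.6] [39.7 38.2] -30.7 hsv [ 11.   8. 224.]
obj px 607 336 833 ztop 0.014 [ 892.1 -276.5] [159.4  46. ] -84.7 hsv [  3. 236. 253.]
obj px 440 314 869 ztop 0.032 [ 627.3 -141.6] [61.4 38.5] -34.1 hsv [ 11.   8. 225.]
obj px 377 432 1296 ztop 0.047 [ 433.2 -284.7] [56.  51.9] 5.1 hsv [ 75.   7. 154.]
```

Both cameras agree to about 2 mm. Sizes and heights match: sinks 108, 85, 62 and 40 mm, trays a to d as described. Next I'll check the choice in a close crop, including the fin direction on sink_a, which is nearly square.

```bash
cat > go.py <<'E'
from h import *
# usage: go.py x y z yaw(deg of jaw axis world)  (mm)
import sys
def go(x,y,z,yaw):
    o=bot.get_obs(); Rc=q2R(o["tool_rot"]); p=np.array(o["eef_pos"])
    best=None
    for k in (0,180):
        a=np.radians(yaw+k); Y=np.array([np.cos(a),np.sin(a),0]); X=np.array([0,0,-1.]); Rt=np.stack([X,Y,np.cross(X,Y)],1)
        rv=R.from_matrix(Rc.T@Rt).as_rotvec()
        if best is None or np.linalg.norm(rv)<np.linalg.norm(best[0]): best=(rv,Rt)
    rv,Rt=best; D=np.array([x,y,z])/1000-p
    print("t",o["t"],"tcp",np.round(p*1000,1),"jaw yaw %.1f"%np.degrees(np.arctan2(Rc[1,1],Rc[0,1])),"q7 %.2f"%o["q"][6],"grip %.3f"%o["gripper_width"],"F",np.round(o["contact_force"],1))
    print("turn units",np.round(rv/2/np.pi,4),"rows",np.degrees(np.linalg.norm(rv))/10.7)
    print("shift units before turn",np.round(Rc.T@D/.04,3)," after turn",np.round(Rt.T@D/.04,3))
go(*map(float,sys.argv[1:5]))
E
python3 - <<'E'
import numpy as np,cv2
p=np.load("side0_p.npy")[:,:,::-1]
c=cv2.resize(p[120:340,230:470],None,fx=3,fy=2.7,interpolation=cv2.INTER_CUBIC); cv2.imwrite("pics/crop0.png",c)
E
python3 go.py 628 -140.5 120 56
```

```text
t 0.1 tcp [ 299.3 -604.4  230.4] jaw yaw -63.7 q7 -0.08 grip 0.999 F [-0.1 -1.  -0.5]
turn units [0.1676 0.0002 0.0002] rows 5.639786705638575
shift units before turn [  2.77   -6.742 -12.512]  after turn [  2.761 -14.211  -0.327]
```

View pics/crop0.png

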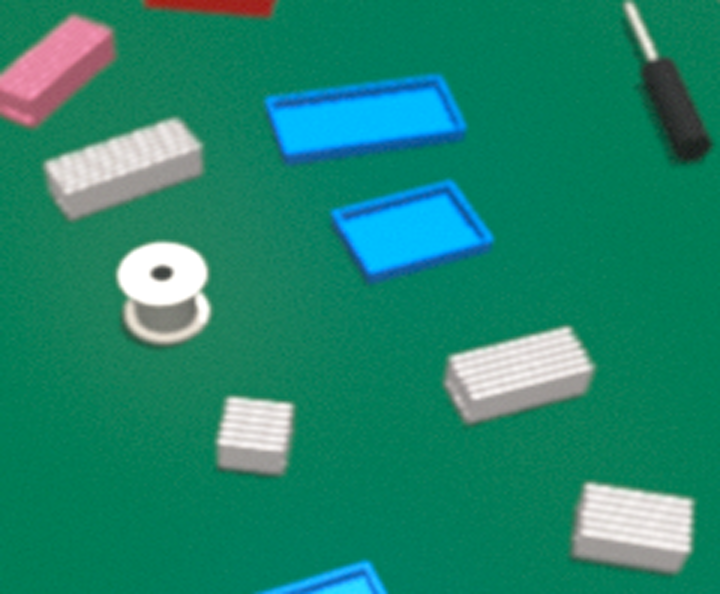

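The crop at (255,425) shows sink_a's fins running along its 40 mm side, at a yaw of about -30°. The four grey finned blocks are the targets. I'll start with sink_b.

Call:
step_arm --pt "0 0 0 0.028 0 0" --pt "0 0 0 0.028 0 0" --pt "0 0 0 0.028 0 0" --pt "0 0 0 0.028 0 0" --pt "0 0 0 0.028 0 0" --pt "0 0 0 0.0276 0 0" --pt "0 -1 0 0 0 0" --pt "0 -1 0 0 0 0" --fingers -1 --force 50

```text
t: 1.1
eef_pos: [0.3443, -0.5377, 0.2307]
tool_rot: [0.207, -0.676, 0.207, 0.676]
contact_force: [0.7, 0.9, 0.0]
gripper_width: 1.003
```

Call:
step_arm --pt "0.2 -1 0 0 0 0" --pt "0.2 -1 0 0 0 0" --pt "0.3 -1 0 0 0 0" --pt "0.3 -1 0 0 0 0" --pt "0.3 -1 0 0 0 0" --pt "0.3 -1 0 0 0 0" --pt "0.3 -1 0 0 0 0" --pt "0.3 -1 -0.2 0 0 0"

```text
t: 2.1
eef_pos: [0.5299, -0.2764, 0.1426]
tool_rot: [0.207, -0.676, 0.207, 0.677]
contact_force: [1.4, -0.5, 0.1]
gripper_width: 1.003
```

Call:
step_arm --pt "0.2 -1 -0.12 0 0 0" --pt "0.1 -1 0 0 0 0" --pt "0.2 -1 0 0 0 0" --pt "0.06 -1 0 0 0 0" --pt "0 -0.21 0 0 0 0" --pt "0 0 0 0 0 0"

```text
t: 2.85
eef_pos: [0.6277, -0.1408, 0.1206]
tool_rot: [0.206, -0.676, 0.207, 0.677]
contact_force: [-1.2, 0.2, -0.4]
gripper_width: 1.0
```

```bash
cat > look.py <<'E'
from h import *
import sys
o=bot.get_obs();p,d=bot.read_camera("wrist");W=cloud("wrist",d,o)
cv2.imwrite(f"pics/{sys.argv[1]}.png",p[:,:,::-1])
hsv=cv2.cvtColor(p,cv2.COLOR_RGB2HSV);z=W[...,2]
g=(d>0)&(z>.008)&(z<.08)&(hsv[...,1]<60); b=(d>0)&(abs(hsv[...,0].astype(int)-103)<13)&(hsv[...,1]>120)&(z<.03)
for nm,mk in (("tray",b),("obj",g)):
    L,k=ndimage.label(mk)
    for i in range(1,k+1):
        M=L==i
        if M.sum()<800: continue
        zt=np.percentile(z[M],95); S=M&(z>zt-.006); v,u=np.nonzero(M)
        print(nm,"px",int(u.mean()),int(v.mean()),M.sum(),"ztop %.3f"%zt,*rect(W[S][:,:2]))
E
python3 look.py w1; python3 go.py 628 -140.5 9 56
```

```text
tray px 484 124 17487 ztop 0.014 [ 627.9 -283.8] [116.7  69.9] -14.2
tray px 41 378 1407 ztop 0.014 [657.  154.2] [71.3 23.2] -89.9
tray px 408 389 1948 ztop 0.014 [ 465.1 -119.9] [62.2 32.8] -52.3
obj px 166 307 2044 ztop 0.032 [648.7  -5.6] [37.6 32. ] 86.6
obj px 599 335 4177 ztop 0.047 [ 434.9 -284.3] [58.5 52.7] 2.8
t 2.9 tcp [ 627.2 -142.1  120.8] jaw yaw -124.1 q7 -1.98 grip 1.001 F [0.3 1.  0. ]
turn units [-0.0002  0.     -0.0002] rows 0.008161300917625187
shift units before turn [ 2.794 -0.048  0.006]  after turn [ 2.794 -0.045  0.007]
```

View pics/w1.png

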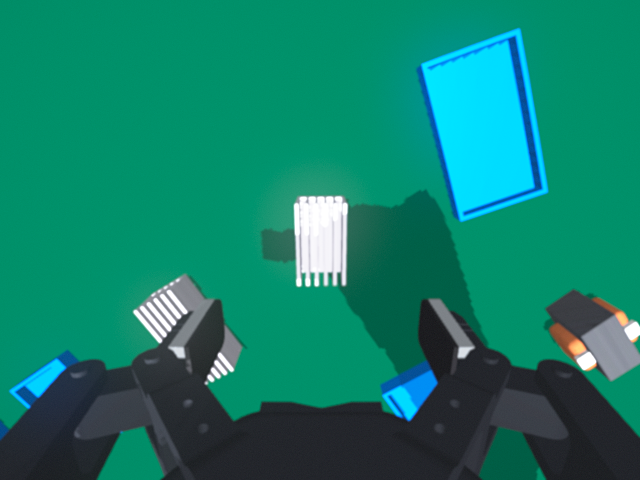

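The wrist view shows sink_b centred at (321,242) and square to the jaws. Descending to close on it.

Call:
step_arm --pt "0.9 0 0 0 0 0" --pt "0.9 0 0 0 0 0" --pt "0.6 0 0 0 0 0" --pt "0.3 0 0 0 0 0" --pt "0.08 0 0 0 0 0" --pt "0 0 0 0 0 0"

```text
t: 3.65
eef_pos: [0.6284, -0.1414, 0.0105]
tool_rot: [-0.207, 0.677, -0.207, -0.676]
contact_force: [-0.3, 0.2, 0.2]
gripper_width: 1.001
```

Call:
step_arm --pt "0 0 0 0 0 0" --pt "0 0 0 0 0 0" --pt "0 0 0 0 0 0" --pt "0 0 0 0 0 0" --pt "0 0 0 0 0 0" --pt "0 0 0 0 0 0" --pt "0 0 0 0 0 0" --pt "0 0 0 0 0 0" --fingers 1 --force 50

```text
t: 4.65
eef_pos: [0.6285, -0.1408, 0.0103]
tool_rot: [-0.207, 0.677, -0.207, -0.676]
contact_force: [-1.9, 0.6, 5.0]
gripper_width: 0.408
```

```bash
python3 look.py w2; python3 go.py 620.5 154.6 9 89
```

```text
tray px 574 126 34225 ztop 0.014 [ 630.7 -271.6] [117.1  45.3] -14.0
obj px 312 314 937 ztop 0.033 [ 630.6 -137.1] [62.1  2.3] -33.8
obj px 188 372 12642 ztop 0.078 [ 650.2 -113.8] [43.7 27. ] 65.3
obj px 297 312 1227 ztop 0.033 [ 634.4 -131.7] [61.7  2.6] -33.4
obj px 328 316 888 ztop 0.033 [ 626.5 -142.5] [62.4  2.2] -33.7
obj px 343 313 1232 ztop 0.033 [ 623.  -148.3] [62.2  2.4] -33.8
obj px 422 359 10746 ztop 0.078 [ 612.8 -169.5] [42.4 26.8] 46.6
t 4.7 tcp [ 628.5 -140.9   10.3] jaw yaw -124.0 q7 -1.97 grip 0.409 F [-0.5  0.3  6.2]
turn units [-0.0916 -0.0002  0.    ] rows 3.0830070303833996
shift units before turn [ 0.032 -6.013  4.295]  after turn [ 0.033 -7.382  0.329]
```

View pics/w2.png

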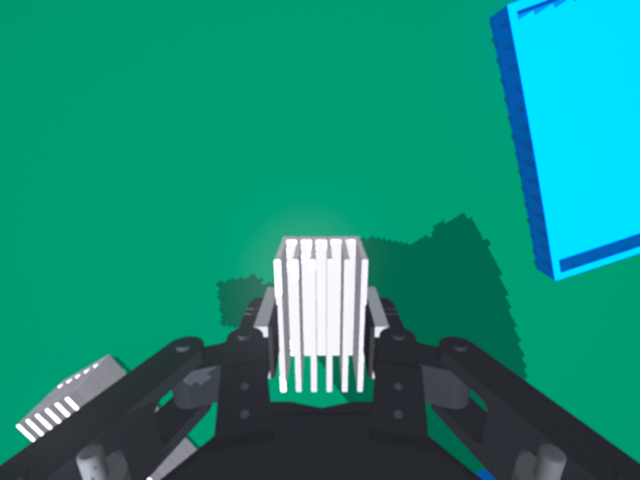

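Sink_b is gripped centrally: the opening is 0.41 (35 mm) and its centre is at (628.6,-140). Carrying it to tray_b.

Call:
step_arm --pt "-0.5 0 0 0 0 0" --pt "-1 0 0 0 0 0" --pt "-0.5 0 0 0 0 0" --pt "0 0 0 -0.0229 0 0" --pt "0 0 0 -0.0229 0 0" --pt "0 0 0 -0.0229 0 0" --pt "0 0 0 -0.0229 0 0" --pt "0 0 0 0 0 0"

```text
t: 5.7
eef_pos: [0.6277, -0.141, 0.0898]
tool_rot: [0.007, -0.707, 0.007, 0.707]
contact_force: [0.2, 0.0, -0.3]
gripper_width: 0.41
```

Call:
step_arm --pt "0 -0.5 0 0 0 0" --pt "0 -1 0 0 0 0" --pt "0 -1 0.1 0 0 0" --pt "0 -1 0.1 0 0 0" --pt "0 -1 0.1 0 0 0" --pt "0 -1 0 0 0 0" --pt "0 -1 0 0 0 0" --pt "0 -0.6 0 0 0 0"

```text
t: 6.7
eef_pos: [0.6201, 0.1479, 0.0898]
tool_rot: [0.006, -0.707, 0.005, 0.707]
contact_force: [0.2, -0.2, -1.2]
gripper_width: 0.411
```

Call:
step_arm --pt "0 -0.28 0.03 0 0 0" --pt "0 0 0 0 0 0"

```text
t: 6.95
eef_pos: [0.6198, 0.1546, 0.0896]
tool_rot: [0.006, -0.707, 0.006, 0.707]
contact_force: [-0.7, -0.0, -1.0]
gripper_width: 0.408
```

```bash
python3 look.py w3; python3 go.py 620.5 154.6 14.5 89
```

```text
tray px 135 213 23525 ztop 0.014 [641.8 284.8] [141.   69.9] -9.3
tray px 321 210 6647 ztop 0.014 [630.9 154.8] [73.8 68.2] -0.5
tray px 624 426 1690 ztop 0.014 [ 436.1 -114.7] [78.2 28.3] 17.4
obj px 557 244 9446 ztop 0.033 [622.1  -3.9] [84.5 38.9] -2.5
t 7.0 tcp [620.  153.2  89.6] jaw yaw -91.1 q7 -1.97 grip 0.409 F [-1.  -1.4 -0.7]
turn units [-0.0003  0.     -0.0002] rows 0.011331384048418039
shift units before turn [ 1.877 -0.038 -0.013]  after turn [ 1.877 -0.036 -0.012]
```

View pics/w3.png

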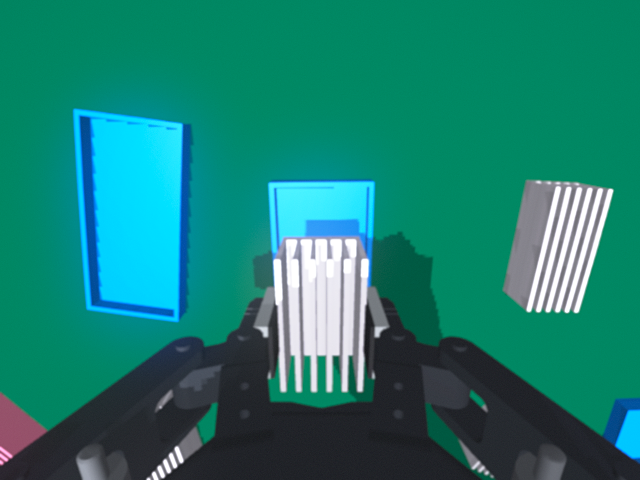

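The tray is centred under the sink: its far edge at x=668 puts its centre at about (621,155). Lowering.

Call:
step_arm --pt "0.6 0 0 0 0 0" --pt "0.6 0 0 0 0 0" --pt "0.4 0 0 0 0 0" --pt "0.2 0 0 0 0 0" --pt "0.08 0 0 0 0 0" --pt "0 0 0 0 0 0"

```text
t: 7.75
eef_pos: [0.6204, 0.1546, 0.0149]
tool_rot: [-0.006, 0.707, -0.006, -0.707]
contact_force: [-0.4, -1.1, -1.0]
gripper_width: 0.409
```

Call:
step_arm --pt "0 0 0 0 0 0" --pt "0 0 0 0 0 0" --pt "0 0 0 0 0 0" --pt "0 0 0 0 0 0" --pt "0 0 0 0 0 0" --pt "0 0 0 0 0 0" --fingers -1

```text
t: 8.5
eef_pos: [0.62, 0.1546, 0.0145]
tool_rot: [-0.006, 0.707, -0.006, -0.707]
contact_force: [0.3, -0.6, 0.1]
gripper_width: 0.998
```

Call:
step_arm --pt "-0.5 0 0 0 0 0" --pt "-0.8 0 0 0 0 0" --pt "-0.8 0 0 0 0 0" --pt "-0.3 0 0 0 0 0" --pt "0 0 0 0 0 0"

```text
t: 9.12
eef_pos: [0.6205, 0.1547, 0.1117]
tool_rot: [-0.007, 0.708, -0.006, -0.706]
contact_force: [-0.1, -0.5, -0.6]
gripper_width: 1.001
```

```bash
python3 look.py w4; python3 go.py 622.2 -4 100 87
```

```text
tray px 151 208 20180 ztop 0.014 [641.7 284.9] [141.1  69.5] -9.3
tray px 322 233 6864 ztop 0.014 [620.3 154.9] [94.7 68.4] -0.6
tray px 623 400 1325 ztop 0.014 [ 471.5 -119.3] [36. 10.] -78.6
obj px 537 237 7780 ztop 0.033 [622.   -3.9] [85.  38.3] -3.2
obj px 320 242 4166 ztop 0.036 [620.1 155.1] [62.3 36. ] -0.0
t 9.175 tcp [619.8 154.5 110.4] jaw yaw -91.0 q7 -1.97 grip 0.998 F [ 0.4 -0.1 -1.3]
turn units [ 0.0055  0.     -0.    ] rows 0.18558947579392887
shift units before turn [ 0.261  3.961 -0.131]  after turn [ 0.26   3.954 -0.268]
```

View pics/w4.png

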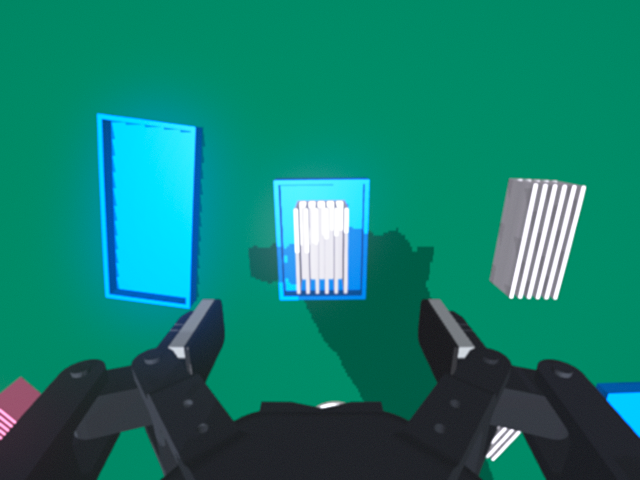

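Sink_b sits flat in tray_b, within 1 mm of centre with its top at 36 mm. Sink_c is next.

Call:
step_arm --pt "0 0.5 0 0.0055 0 0" --pt "0 1 -0.1 0 0 0" --pt "0 1 -0.1 0 0 0" --pt "0 1 -0.07 0 0 0" --pt "0 0.45 0 0 0 0" --pt "0 0 0 0 0 0"

```text
t: 9.93
eef_pos: [0.6226, -0.0056, 0.1098]
tool_rot: [0.019, -0.706, 0.02, 0.707]
contact_force: [0.2, 1.3, -0.3]
gripper_width: 0.998
```

```bash
python3 look.py w5; python3 go.py 622.2 -4 11 87
```

```text
tray px 626 247 2016 ztop 0.014 [ 601.6 -244.1] [59.4 25.6] 13.2
tray px 127 240 5347 ztop 0.014 [620.7 154.6] [95.3 70. ] -0.3
tray px 5 284 1097 ztop 0.013 [594.4 258.3] [56.2  8. ] -15.0
obj px 103 259 6019 ztop 0.035 [620.4 154.9] [62.5 38. ] -0.3
obj px 11 404 1162 ztop 0.032 [480.8 279.2] [47.9 14.8] -18.2
obj px 143 465 1006 ztop 0.049 [446.5 155.6] [36.  30.2] -89.3
t 9.975 tcp [622.8  -3.3 110. ] jaw yaw -93.0 q7 -1.74 grip 0.997 F [0.3 1.4 0.3]
turn units [-0.0001  0.0001  0.0001] rows 0.006809172372207772
shift units before turn [2.476 0.02  0.012]  after turn [2.476 0.018 0.015]
```

Call:
step_arm --pt "0.8 0 0 0 0 0" --pt "0.8 0 0 0 0 0" --pt "0.5 0 0 0 0 0" --pt "0.3 0 0 0 0 0" --pt "0.07 0 0 0 0 0" --pt "0 0 0 0 0 0"

```text
t: 10.72
eef_pos: [0.6238, -0.0037, 0.0123]
tool_rot: [-0.019, 0.707, -0.018, -0.706]
contact_force: [0.2, 0.3, -0.1]
gripper_width: 1.002
```

Call:
step_arm --pt "0 0 0 0 0 0" --pt "0 0 0 0 0 0" --pt "0 0 0 0 0 0" --pt "0 0 0 0 0 0" --pt "0 0 0 0 0 0" --pt "0 0 0 0 0 0" --pt "0 0 0 0 0 0" --fingers 1 --force 60

```text
t: 11.6
eef_pos: [0.6238, -0.0037, 0.0124]
tool_rot: [-0.019, 0.707, -0.018, -0.706]
contact_force: [-0.4, 0.1, 5.5]
gripper_width: 0.405
```

Call:
step_arm --pt "-0.5 0 0 0 0 0" --pt "-1 0 0 0 0 0" --pt "-0.5 0 0 0 0 0" --pt "0 0 0 0 0 0"

```text
t: 12.1
eef_pos: [0.6244, -0.0038, 0.0936]
tool_rot: [-0.019, 0.708, -0.018, -0.706]
contact_force: [0.5, 1.1, -0.6]
gripper_width: 0.409
```

```bash
python3 look.py w6; python3 go.py 627.9 -283.5 91 75.6
```

```text
tray px 119 249 5937 ztop 0.014 [620.8 154.5] [95.2 69.8] -0.2
tray px 460 451 915 ztop 0.014 [ 424.9 -118.4] [74. 16.] 36.6
obj px 93 270 6927 ztop 0.035 [620.3 154.8] [62.5 38.8] -0.6
obj px 10 430 1306 ztop 0.031 [465.7 273.6] [40.3 11.7] -17.5
t 12.15 tcp [623.2  -3.8  92. ] jaw yaw -93.0 q7 -1.74 grip 0.408 F [-1.3  0.5 -0.9]
turn units [ 0.0317 -0.0001  0.    ] rows 1.0659215236711224
shift units before turn [ 0.025  6.977 -0.482]  after turn [ 0.025  6.744 -1.852]
```

View pics/w6.png

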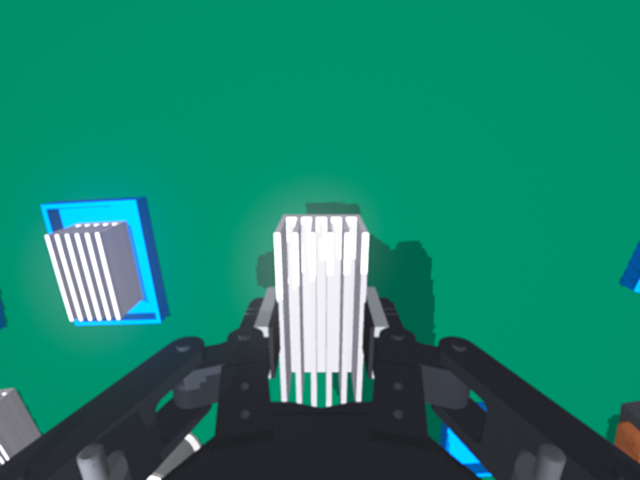

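Sink_c is held level and central in the jaws, spanning rows 215 to 400. Moving it to tray_c.

Call:
step_arm --pt "0 0 0 0.0159 0 0" --pt "0 0 0 0.0158 0 0" --pt "0 0.6 -0.2 0 0 0" --pt "0 1 -0.3 0 0 0" --pt "0 1 -0.3 0 0 0" --pt "0 1 -0.3 0 0 0" --pt "0 1 -0.3 0 0 0" --pt "0 1 -0.3 0 0 0"

```text
t: 13.15
eef_pos: [0.6321, -0.2385, 0.0895]
tool_rot: [0.089, -0.7, 0.088, 0.703]
contact_force: [0.3, -0.2, -1.4]
gripper_width: 0.406
```

Call:
step_arm --pt "0 0.8 -0.15 0 0 0" --pt "0 0.34 0 0 0 0" --pt "0 0 0 0 0 0"

```text
t: 13.52
eef_pos: [0.6267, -0.2835, 0.0905]
tool_rot: [0.089, -0.701, 0.089, 0.702]
contact_force: [-0.1, 0.9, -0.3]
gripper_width: 0.404
```

```bash
python3 look.py w7; python3 go.py 627.9 -283.5 16.3 75.6
```

```text
tray px 321 193 6489 ztop 0.014 [ 642.7 -287.3] [85.8 68.5] -14.3
t 13.575 tcp [ 627.5 -281.8   90.8] jaw yaw -104.4 q7 -1.47 grip 0.405 F [ 0.2  0.7 -0.7]
turn units [0.0001 0.0003 0.0002] rows 0.01077887205735162
shift units before turn [ 1.862  0.041 -0.024]  after turn [ 1.862  0.039 -0.021]
```

View pics/w7.png

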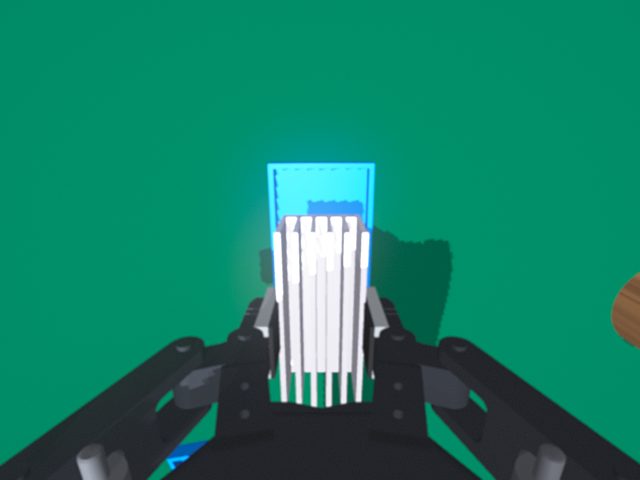

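The sink is aligned with tray_c at (321,193). Lowering and releasing.

Call:
step_arm --pt "0.6 0 0 0 0 0" --pt "0.6 0 0 0 0 0" --pt "0.4 0 0 0 0 0" --pt "0.2 0 0 0 0 0" --pt "0.06 0 0 0 0 0" --pt "0 0 0 0 0 0"

```text
t: 14.32
eef_pos: [0.6282, -0.2834, 0.0179]
tool_rot: [-0.089, 0.702, -0.089, -0.701]
contact_force: [-0.2, -0.4, -1.1]
gripper_width: 0.408
```

Call:
step_arm --pt "0 0 0 0 0 0" --pt "0 0 0 0 0 0" --pt "0 0 0 0 0 0" --pt "0 0 0 0 0 0" --pt "0 0 0 0 0 0" --pt "0 0 0 0 0 0" --fingers -1

```text
t: 15.08
eef_pos: [0.6278, -0.2833, 0.0173]
tool_rot: [-0.089, 0.702, -0.089, -0.702]
contact_force: [-0.1, 0.3, 0.2]
gripper_width: 0.999
```

Call:
step_arm --pt "-0.5 0 0 0 0 0" --pt "-0.8 0 0 0 0 0" --pt "-0.8 0 0 0 0 0" --pt "-0.3 0 0 0 0 0" --pt "0 0 0 0 0 0"

```text
t: 15.7
eef_pos: [0.6284, -0.2835, 0.1146]
tool_rot: [-0.089, 0.702, -0.089, -0.701]
contact_force: [0.8, 0.3, 0.1]
gripper_width: 0.996
```

```bash
python3 look.py w8; python3 go.py 446 9.7 112 60
```

```text
tray px 322 229 7689 ztop 0.014 [ 628.1 -283.5] [115.9  68.3] -14.3
obj px 320 241 5483 ztop 0.036 [ 627.4 -282.7] [83.9 36.1] -14.5
t 15.75 tcp [ 627.6 -283.2  113.2] jaw yaw -104.4 q7 -1.47 grip 1.002 F [-0.3  0.7 -0.7]
turn units [0.0433 0.     0.    ] rows 1.4573606993309227
shift units before turn [ 0.03  -5.963  6.218]  after turn [ 0.029 -4.072  7.592]
```

View pics/w8.png

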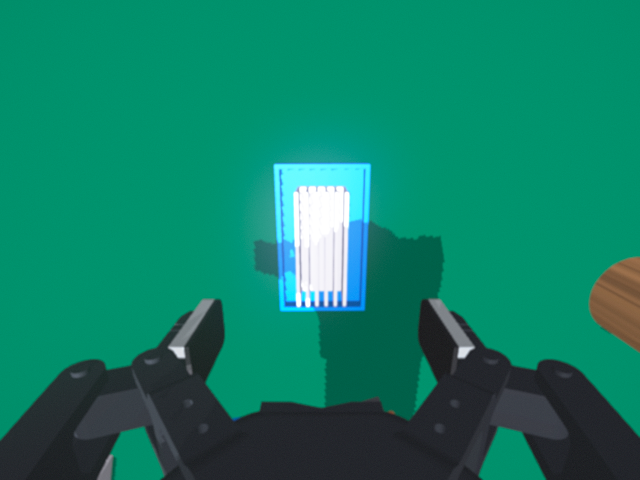

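Sink_c is flat in tray_c, under 1 mm off centre. Sink_a is next.

Call:
step_arm --pt "0 0 0 0.0217 0 0" --pt "0 0 0 0.0216 0 0" --pt "0 -0.3 0.5 0 0 0" --pt "0 -0.5 1 0 0 0" --pt "0 -0.5 1 0 0 0" --pt "0 -0.5 1 0 0 0" --pt "0 -0.5 1 0 0 0" --pt "0 -0.5 1 0 0 0"

```text
t: 16.75
eef_pos: [0.4913, -0.075, 0.112]
tool_rot: [0.183, -0.682, 0.183, 0.684]
contact_force: [0.7, 0.3, 0.8]
gripper_width: 0.996
```

Call:
step_arm --pt "0 -0.5 1 0 0 0" --pt "0 -0.5 0.7 0 0 0" --pt "0 -0.27 0.39 0 0 0" --pt "0 0 0 0 0 0"

```text
t: 17.25
eef_pos: [0.4449, 0.0105, 0.1124]
tool_rot: [0.182, -0.682, 0.182, 0.684]
contact_force: [0.2, -1.4, -0.6]
gripper_width: 1.002
```

```bash
python3 look.py w9; python3 go.py 446 9.7 11 60
```

```text
tray px 51 131 5981 ztop 0.014 [620.8 154.2] [95.3 70.2] -0.6
tray px 506 149 11153 ztop 0.014 [ 436.1 -136.7] [73.2 69.8] -1.1
obj px 25 139 4873 ztop 0.035 [613.7 154.5] [50.3 38.5] -0.5
obj px 158 330 1034 ztop 0.049 [452.6 149.1] [45.  14.8] -76.2
obj px 25 368 3200 ztop 0.032 [474.9 290.4] [56.3 39.2] 7.5
t 17.3 tcp [445.7   9.4 112.6] jaw yaw -119.9 q7 -2.24 grip 1.003 F [-0.  -0.3 -0.1]
turn units [ 0.0002  0.0002 -0.0002] rows 0.01094438714752935
shift units before turn [ 2.54  -0.014 -0.006]  after turn [ 2.54  -0.011 -0.003]
```

View pics/w9.png

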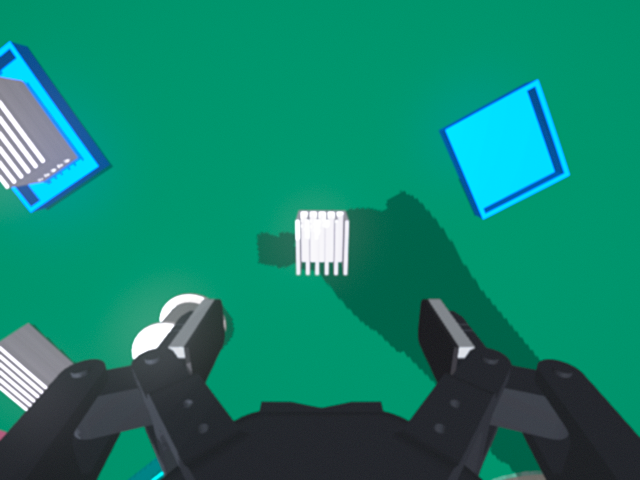

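Sink_a is centred at (321,242) with its fins along the tool, and the jaws clear the reel. Descending.

Call:
step_arm --pt "0.8 0 0 0 0 0" --pt "0.8 0 0 0 0 0" --pt "0.5 0 0 0 0 0" --pt "0.3 0 0 0 0 0" --pt "0.15 0 0 0 0 0" --pt "0 0 0 0 0 0"

```text
t: 18.05
eef_pos: [0.4464, 0.0092, 0.0113]
tool_rot: [-0.183, 0.683, -0.183, -0.683]
contact_force: [-0.4, 0.0, 0.2]
gripper_width: 0.996
```

Call:
step_arm --pt "0 0 0 0 0 0" --pt "0 0 0 0 0 0" --pt "0 0 0 0 0 0" --pt "0 0 0 0 0 0" --pt "0 0 0 0 0 0" --pt "0 0 0 0 0 0" --pt "0 0 0 0 0 0" --fingers 1

```text
t: 18.92
eef_pos: [0.4467, 0.0096, 0.0119]
tool_rot: [-0.183, 0.683, -0.183, -0.683]
contact_force: [-0.5, 0.2, 5.7]
gripper_width: 0.409
```

Call:
step_arm --pt "-0.5 0 0 0 0 0" --pt "-1 0 0 0 0 0" --pt "-0.5 0 0 0 0 0" --pt "0 0 0 0 0 0"

```text
t: 19.42
eef_pos: [0.4474, 0.0096, 0.0926]
tool_rot: [-0.184, 0.684, -0.182, -0.682]
contact_force: [1.0, 0.3, -2.8]
gripper_width: 0.406
```

```bash
python3 look.py w10; python3 go.py 436.2 -136.7 91 89.5
```

```text
tray px 40 146 5893 ztop 0.014 [617.4 154.1] [88.6 70.1] -0.3
tray px 521 155 13015 ztop 0.014 [ 435.9 -136.6] [73.4 69.2] -0.6
obj px 18 151 3079 ztop 0.035 [596.3 143.2] [39.2 20.4] -45.7
obj px 160 343 1524 ztop 0.049 [454.8 147.6] [44.3 11.5] -83.9
obj px 27 399 4242 ztop 0.032 [457.6 288.4] [58.4 39.8] 6.4
t 19.475 tcp [446.5   9.5  91.6] jaw yaw -120.0 q7 -2.24 grip 0.405 F [ 0.1  0.3 -0.5]
turn units [-0.0819 -0.0002  0.0001] rows 2.7563870785111018
shift units before turn [ 0.014  3.295 -1.604]  after turn [0.015 3.658 0.226]
```

View pics/w10.png

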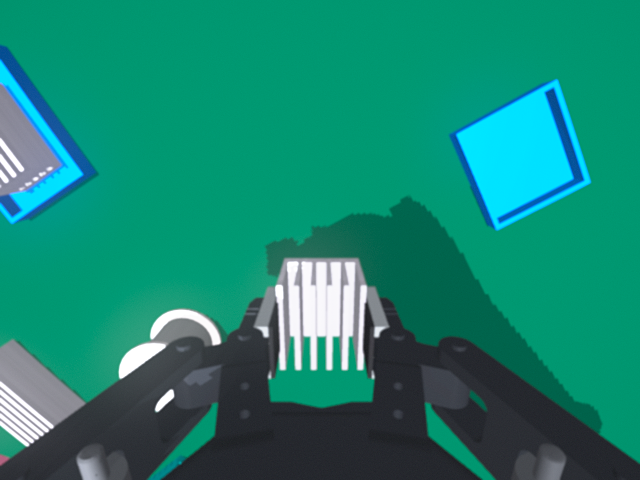

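Sink_a is gripped well. Moving it to tray_a.

Call:
step_arm --pt "0 0 0 -0.0273 0 0" --pt "0 0 0 -0.0273 0 0" --pt "0 0 0 -0.0273 0 0" --pt "0 0.6 0 0 0 0" --pt "0 1 0.1 0 0 0" --pt "0 1 0.13 0 0 0" --pt "0 0.75 0 0 0 0" --pt "0 0.31 0 0 0 0"

```text
t: 20.48
eef_pos: [0.4347, -0.1383, 0.0902]
tool_rot: [0.004, -0.706, 0.004, 0.708]
contact_force: [0.9, 0.4, -0.5]
gripper_width: 0.409
```

```bash
python3 look.py w11; python3 go.py 436.2 -136.7 15.6 89.5
```

```text
tray px 550 20 4119 ztop 0.015 [ 582.9 -272.5] [69.5 25.3] 76.6
tray px 317 229 7487 ztop 0.014 [ 440.5 -136.2] [68.4 63.6] 89.2
obj px 552 256 6347 ztop 0.047 [ 434.3 -284. ] [56.3 53.2] 5.4
t 20.525 tcp [ 434.9 -139.    90.4] jaw yaw -90.7 q7 -1.43 grip 0.403 F [ 0.4 -1.4 -0.4]
turn units [-0.0005  0.0003 -0.0001] rows 0.018891527713679367
shift units before turn [ 1.87  -0.058 -0.034]  after turn [ 1.87  -0.057 -0.031]
```

View pics/w11.png

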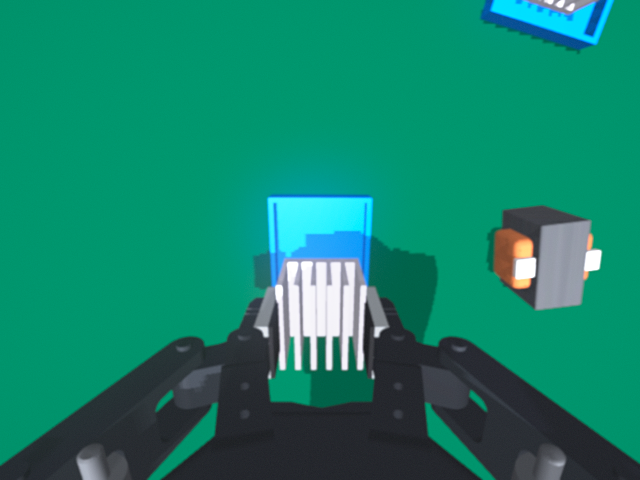

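Call:
step_arm --pt "0.6 -0.05 -0.03 0 0 0" --pt "0.6 0 0 0 0 0" --pt "0.4 0 0 0 0 0" --pt "0.2 0 0 0 0 0" --pt "0.05 0 0 0 0 0" --pt "0 0 0 0 0 0"

```text
t: 21.28
eef_pos: [0.4373, -0.1346, 0.0176]
tool_rot: [-0.003, 0.707, -0.003, -0.707]
contact_force: [-1.1, -0.9, -0.0]
gripper_width: 0.405
```

Call:
step_arm --pt "0 0 0 0 0 0" --pt "0 0 0 0 0 0" --pt "0 0 0 0 0 0" --pt "0 0 0 0 0 0" --pt "0 0 0 0 0 0" --pt "0 0 0 0 0 0" --fingers -1

```text
t: 22.02
eef_pos: [0.437, -0.1349, 0.0173]
tool_rot: [0.003, -0.707, 0.003, 0.707]
contact_force: [-0.4, -0.1, 0.5]
gripper_width: 1.002
```

Call:
step_arm --pt "-0.5 0 0 0 0 0" --pt "-0.8 0 0 0 0 0" --pt "-0.8 0 0 0 0 0" --pt "-0.3 0 0 0 0 0" --pt "0 0 0 0 0 0"

```text
t: 22.65
eef_pos: [0.4373, -0.1349, 0.1136]
tool_rot: [-0.003, 0.708, -0.003, -0.707]
contact_force: [-0.1, 0.3, -0.4]
gripper_width: 0.997
```

```bash
python3 look.py w12; python3 go.py 448.7 287 112 97.7
```

```text
tray px 527 33 3902 ztop 0.015 [ 587.9 -273.8] [70.3 36.3] 78.0
tray px 324 237 5694 ztop 0.014 [ 435.9 -136.2] [72.8 68.3] -0.8
obj px 545 10 1771 ztop 0.035 [ 586.7 -273.8] [37.6 10.6] -89.5
obj px 534 249 5128 ztop 0.047 [ 434.1 -284.2] [56.5 52.6] 6.1
obj px 320 243 2709 ztop 0.036 [ 436.5 -134.2] [40.2 36. ] 0.2
t 22.7 tcp [ 436.7 -134.8  112.8] jaw yaw -90.5 q7 -1.43 grip 1.001 F [-0.2  0.7 -0.5]
turn units [-0.0228  0.      0.    ] rows 0.7677115308306108
shift units before turn [  0.021 -10.548  -0.206]  after turn [  0.021 -10.41   -1.711]
```

View pics/w12.png

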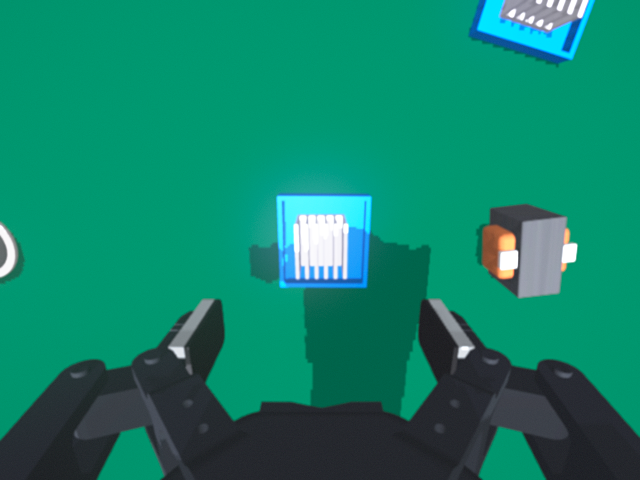

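Sink_a is in tray_a, about 2 mm off centre, and the transformer hasn't moved. Sink_d is next; at 112 mm the path clears the 48 mm reel.

Call:
step_arm --pt "0 0 0 -0.0228 0 0" --pt "0 -0.5 0 0 0 0" --pt "0 -1 -0.2 0 0 0" --pt "0 -1 -0.2 0 0 0" --pt "0 -1 -0.2 0 0 0" --pt "0 -1 -0.2 0 0 0" --pt "0 -1 -0.2 0 0 0" --pt "0 -1 -0.2 0 0 0"

```text
t: 23.7
eef_pos: [0.4488, 0.1303, 0.1118]
tool_rot: [-0.048, -0.705, -0.047, 0.706]
contact_force: [0.6, -0.3, 0.8]
gripper_width: 0.998
```

Call:
step_arm --pt "0 -1 -0.2 0 0 0" --pt "0 -1 -0.2 0 0 0" --pt "0 -1 -0.11 0 0 0" --pt "0 -0.6 0 0 0 0" --pt "0 -0.31 0 0 0 0" --pt "0 0 0 0 0 0"

```text
t: 24.45
eef_pos: [0.4484, 0.2869, 0.1123]
tool_rot: [-0.048, -0.705, -0.048, 0.706]
contact_force: [0.6, -0.3, 0.1]
gripper_width: 0.999
```

```bash
python3 look.py w13; python3 go.py 448.7 287 11.5 97.7
```

```text
tray px 346 33 7607 ztop 0.014 [595.5 292. ] [68.7 47.1] 81.3
tray px 532 63 4823 ztop 0.015 [601.9 154.5] [70.5 57.8] 89.6
obj px 565 33 5672 ztop 0.036 [607.3 155.2] [38.3 37.9] -89.9
obj px 511 296 5739 ztop 0.049 [432.6 146.2] [56.5 55.6] 68.5
t 24.5 tcp [448.7 285.9 112.5] jaw yaw -82.3 q7 -2.23 grip 0.997 F [-0.3  0.4  0.2]
turn units [-0.0001  0.0002 -0.0002] rows 0.009745818894566794
shift units before turn [ 2.525 -0.03  -0.006]  after turn [ 2.525 -0.027 -0.003]
```

View pics/w13.png

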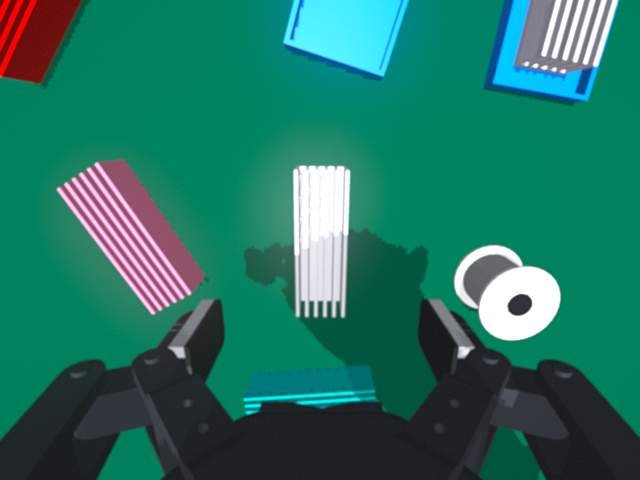

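The bare-aluminium sink_d is centred at (321,242), clear of the pink one at (130,235), the turquoise one at (310,390) and the reel at (510,295).

Call:
step_arm --pt "0.8 0 0 0 0 0" --pt "0.8 0 0 0 0 0" --pt "0.5 0 0 0 0 0" --pt "0.3 0 0 0 0 0" --pt "0.13 0 0 0 0 0" --pt "0 0 0 0 0 0"

```text
t: 25.25
eef_pos: [0.4493, 0.2867, 0.0123]
tool_rot: [0.047, 0.706, 0.047, -0.705]
contact_force: [0.8, 0.2, 0.9]
gripper_width: 0.998
```

Call:
step_arm --pt "0 0 0 0 0 0" --pt "0 0 0 0 0 0" --pt "0 0 0 0 0 0" --pt "0 0 0 0 0 0" --pt "0 0 0 0 0 0" --pt "0 0 0 0 0 0" --pt "0 0 0 0 0 0" --fingers 1 --force 70

```text
t: 26.12
eef_pos: [0.4494, 0.2873, 0.0128]
tool_rot: [0.047, 0.706, 0.048, -0.705]
contact_force: [-0.9, -1.1, 6.6]
gripper_width: 0.406
```

Call:
step_arm --pt "-0.5 0 0 0 0 0" --pt "-1 0 0 0 0 0" --pt "-0.5 0 0 0 0 0" --pt "0 0 0 0 0 0"

```text
t: 26.62
eef_pos: [0.4498, 0.2875, 0.0934]
tool_rot: [0.047, 0.706, 0.048, -0.705]
contact_force: [-0.2, -0.6, -0.5]
gripper_width: 0.405
```

```bash
python3 look.py w14; python3 go.py 641.8 284.8 91 80.7
```

```text
tray px 348 32 7928 ztop 0.014 [592.9 292.4] [68.9 42.2] 81.7
tray px 547 64 5240 ztop 0.015 [596.1 154.6] [70.2 46.5] 89.0
obj px 586 32 5969 ztop 0.036 [605.2 155. ] [38.3 33.8] -89.7
obj px 526 311 6768 ztop 0.049 [432.4 146.4] [56.7 56. ] -78.9
t 26.675 tcp [449.1 286.9  92.2] jaw yaw -82.3 q7 -2.25 grip 0.403 F [ 0.5 -0.7 -1.5]
turn units [ 0.0472 -0.0001  0.0001] rows 1.5880174373972464
shift units before turn [ 0.033  0.698 -4.768]  after turn [ 0.029 -0.726 -4.764]
```

View pics/w14.png

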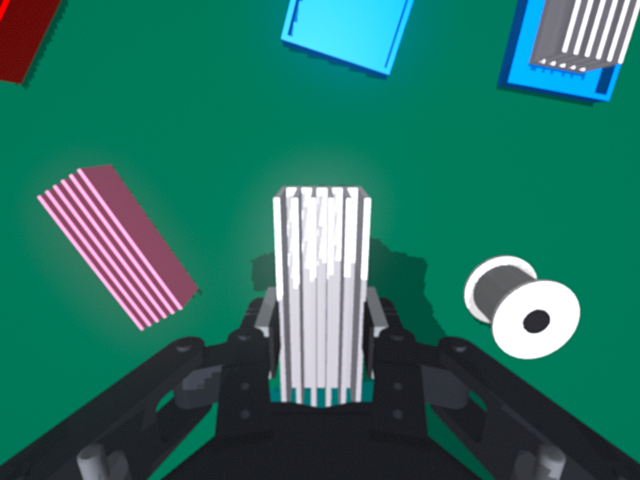

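Sink_d is held level and central. Moving it to tray_d.

Call:
step_arm --pt "0 0 0 0.0236 0 0" --pt "0 0 0 0.0236 0 0" --pt "0 -0.1 -0.6 0 0 0" --pt "0 -0.2 -1 0 0 0" --pt "0 -0.2 -1 0 0 0" --pt "0 -0.2 -1 0 0 0" --pt "0 -0.03 -0.8 0 0 0" --pt "0 0 -0.36 0 0 0"

```text
t: 27.68
eef_pos: [0.6423, 0.2836, 0.0898]
tool_rot: [0.057, -0.704, 0.059, 0.705]
contact_force: [-0.9, -0.3, -1.4]
gripper_width: 0.406
```

Call:
step_arm --pt "0 0 0 0 0 0"

```text
t: 27.8
eef_pos: [0.6412, 0.2842, 0.0906]
tool_rot: [0.057, -0.704, 0.058, 0.705]
contact_force: [-0.0, 0.2, -1.1]
gripper_width: 0.405
```

```bash
python3 look.py w15; python3 go.py 641.8 284.8 17 80.7
```

```text
tray px 317 174 5341 ztop 0.015 [663.2 281.6] [96.6 68.4] -9.1
tray px 493 233 6270 ztop 0.015 [620.6 154.6] [95.2 69.8] -0.7
obj px 516 253 7137 ztop 0.036 [620.  155.2] [63.1 37.4] -0.3
t 27.85 tcp [640.2 284.9  90.9] jaw yaw -99.3 q7 -2.31 grip 0.407 F [-0.5 -0.1 -0.8]
turn units [ 0.      0.0003 -0.0002] rows 0.01306052692104552
shift units before turn [ 1.848 -0.005 -0.044]  after turn [ 1.848 -0.003 -0.04 ]
```

View pics/w15.png

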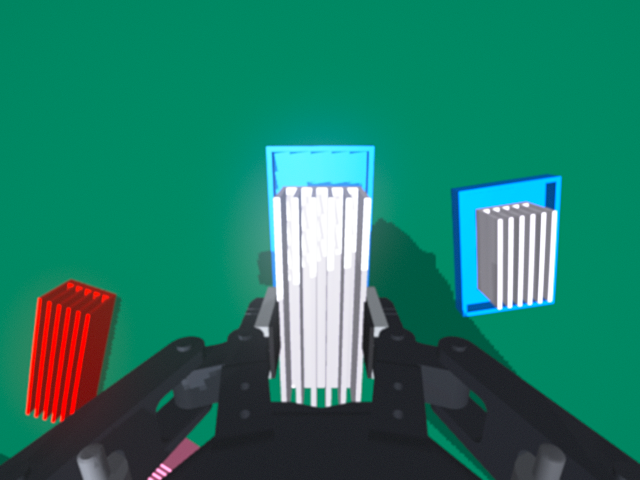

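Sink_d is aligned with tray_d at (320,174). Lowering, releasing and retreating high.

Call:
step_arm --pt "0.6 0 0 0 0 0" --pt "0.6 0 0 0 0 0" --pt "0.4 0 0 0 0 0" --pt "0.2 0 0 0 0 0" --pt "0.05 0 0 0 0 0" --pt "0 0 0 0 0 0"

```text
t: 28.6
eef_pos: [0.642, 0.2853, 0.0188]
tool_rot: [-0.058, 0.705, -0.057, -0.704]
contact_force: [0.1, 0.5, -0.8]
gripper_width: 0.402
```

Call:
step_arm --pt "0 0 0 0 0 0" --pt "0 0 0 0 0 0" --pt "0 0 0 0 0 0" --pt "0 0 0 0 0 0" --pt "0 0 0 0 0 0" --pt "0 0 0 0 0 0" --fingers -1

```text
t: 29.35
eef_pos: [0.6416, 0.285, 0.018]
tool_rot: [0.057, -0.705, 0.057, 0.705]
contact_force: [0.3, 0.2, -0.9]
gripper_width: 0.995
```

Call:
step_arm --pt "-0.5 0 0 0 0 0" --pt "-0.8 0 0 0 0 0" --pt "-0.8 0 0 0 0 0" --pt "-0.6 0 0 0 0 0" --pt "0 0 0 0 0 0"

```text
t: 29.98
eef_pos: [0.6434, 0.2859, 0.1301]
tool_rot: [-0.059, 0.707, -0.056, -0.703]
contact_force: [-0.1, 0.6, -0.6]
gripper_width: 0.999
```

```bash
python3 look.py w16; python3 - <<'E'
from station import bot
import cv2,numpy as np
for n in ["scene","side"]:
    p,d=bot.read_camera(n); cv2.imwrite(f"pics/{n}1.png",p[:,:,::-1]); np.save(f"{n}0_d.npy",d); np.save(f"{n}0_p.npy",p)
E
python3 m.py | grep -v "ztop 0.07"
```

```text
tray px 324 224 7932 ztop 0.014 [641.9 285.1] [139.9  68.3] -9.3
tray px 475 226 5039 ztop 0.015 [620.8 154.3] [94.7 69.5] -0.1
obj px 322 233 6167 ztop 0.036 [642.5 285.9] [107.6  36.1] -9.8
obj px 492 240 5038 ztop 0.036 [620.2 155.2] [62.9 38. ] 0.2
obj px 509 450 1523 ztop 0.049 [429.3 154.1] [58.3 38.5] 21.2
scene bench z 0.00010109620864617863
tray px 416 242 510 ztop 0.015 [640.9 285. ] [142.7  72.9] -9.0 hsv [106. 194. 152.]
tray px 378 262 465 ztop 0.015 [621.2 155.4] [95.6 71.1] 0.3 hsv [106. 194. 189.]
tray px 235 286 490 ztop 0.014 [ 436.9 -135. ] [75.  68.9] -0.8 hsv [105. 193. 203.]
tray px 236 380 1171 ztop 0.015 [ 628.3 -282.1] [119.1  68.7] -14.4 hsv [104. 185. 241.]
obj px 406 149 292 ztop 0.028 [368.1 609.4] [93.4 57. ] -52.6 hsv [ 30.  160.  189.5]
obj px 320 183 350 ztop 0.034 [310.  277.8] [107.8  35.3] -80.4 hsv [ 90. 174. 135.]
obj px 385 178 457 ztop 0.035 [431.8 423.5] [100.   42.5] 37.7 hsv [170. 104. 193.]
obj px 445 193 403 ztop 0.035 [592.  491.2] [110.   39.5] -29.5 hsv [  1. 199. 140.]
obj px 320 217 399 ztop 0.050 [432.7 147.6] [55.4 54.2] -41.6 hsv [
[... 1458 characters left out ...]
] 35.2 hsv [172. 107. 228.]
obj px 351 158 926 ztop 0.035 [641.1 285.5] [109.3  42.7] -9.4 hsv [ 11.  11. 176.]
obj px 213 203 480 ztop 0.032 [309.6 273.5] [105.9  32.5] -81.7 hsv [ 88. 255. 176.]
obj px 366 200 640 ztop 0.035 [619.4 153.7] [63.5 38.5] -0.3 hsv [ 10.   9. 218.]
obj px 283 225 679 ztop 0.049 [431.3 144.2] [55.8 53.6] 70.3 hsv [ 19.  19. 223.]
obj px 607 336 826 ztop 0.014 [ 892.5 -276.8] [159.9  47. ] -85.3 hsv [  3. 235. 254.]
obj px 340 347 677 ztop 0.035 [ 435.6 -135.8] [39.9 37.3] 0.8 hsv [ 20.   7. 225.]
obj px 484 386 1473 ztop 0.035 [ 626.4 -284. ] [85.4 37.9] -14.6 hsv [ 17.   8. 228.]
obj px 377 432 1293 ztop 0.046 [ 433.1 -285.1] [56.5 51.7] 6.4 hsv [ 70.   7. 155.]
```

View pics/side1.png

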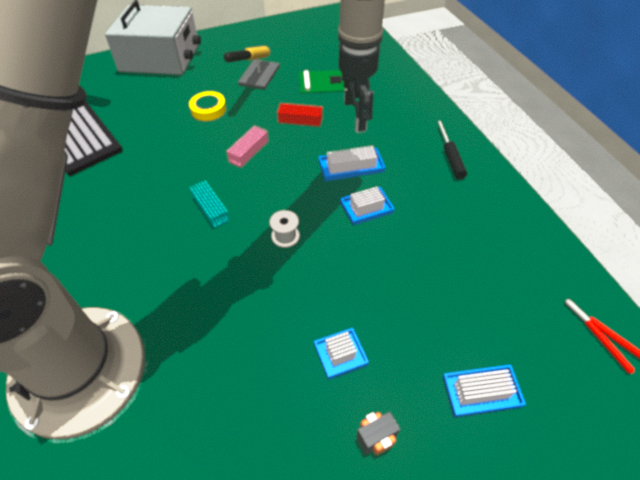

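View pics/w16.png

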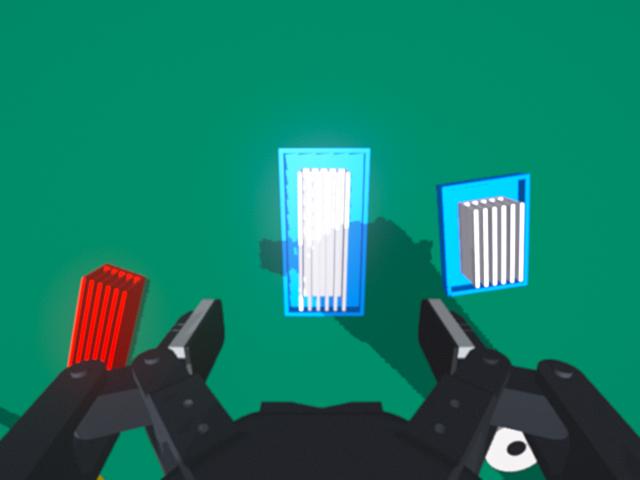

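All four sinks sit in the right trays, within about 3 mm of centre, and the reel and transformer haven't moved. The gripper is clear, so I'm handing in.

```bash
python3 -c "
from station import bot
print(bot.get_obs()['t'],bot.hand_in())"
```

```text
the job is handed in; nothing more can be done
30.125 None
```

All four heat sinks are in the trays of their own size, and I handed the job in at about 30 s of the 125 s allowed. I placed them in the order b, c, a, d, gripping each across its 36 mm width and letting go just above the tray floor.

- **Placement:** in the last camera checks, every sink was within about 3 mm of its tray centre on both axes, against 17 mm allowed. Each sink's fin tops read 35–37 mm above the bench, where 35 mm is expected for a sink lying flat on the tray floor, fins up.
- **Bystanders:** the transformer and reel were within about 1 mm of where they started, which is the measurement noise. The gripper was open and about 130 mm above the bench at hand-in.
- **One thing disagreed:** the turquoise look-alike now reads about 7 mm further along and turned about 9°. I didn't see when it happened, but it was probably brushed while I picked up sink_d next to it. No unusual force showed in the readings, and its position isn't part of the judging.

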